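# Lock the filter's ring with the two-pin spanner

### The job

Take the two-pin spanner from its wooden rack and fit both of its pins fully home in the two holes of the filter's steel lock ring, pressing gently; only then turn the ring clockwise (seen from above) as far as its stop, with the spanner still flush on the ring. Then lift the spanner off, put it back in the slot of its rack, pins down and sitting flat, and let go. Turn the ring with the spanner only, keep the fingers off the filter, never force the pins (60 N is too much), and leave the other things on the bench where they are.

Things in the scene. Friction and masses are not known exactly. Their poses are not given: they have to be found in the camera images.
- spanner: Dark steel two-pin spanner, 220 g: bar 76 x 24 x 8 mm (x, y, z), under it two round pins at x = +/-26 mm, 8 mm dia, 10 mm long, last 3 mm tapering to 5 mm. Mid-bar an upright flat grip, 34 (x) by 12 mm (y), 8 to 70 mm above the bar's underside: pinch its 12 mm. Origin: centre of the bar's underside (pins start there), z up. Same after a half turn. Starts in the rack, with a few mm of play.
- rack: Wooden block, fixed, 110 x 64 x 40 mm (x, y, z), origin at the centre of its underside. In its top is a slot along its x, 66 mm long, 12 mm wide and 14 mm deep, in which the spanner's pins stand while its bar lies flat on the top.
- rack_seat (a point): Centre of the slot at the level of the rack's top (40 mm above the table), axes as the rack's. The spanner's origin is here when it is put away, its x along the slot (either way round).
- filter_base: Grey round foot of the filter, fixed, 120 mm dia, 12 mm thick, origin at the centre of its underside, z up. It carries a 72 mm barrel with a 94 mm flange and, on top, the bright steel lock ring. The barrel is clamped turned from the foot by an angle c of up to 0.36 rad either way that is NOT measured; find the ring's holes by feel (pins set lightly on the face drop in) or by sight.
- ring_face (a point): Point on the ring's axis level with its flat top face, 93 mm above the table; axes of the foot. Ring: 80 mm outer, 36 mm inner dia (a window 6 mm below the face). In the face two round blind holes, 10.5 mm dia, 12 mm deep, 26 mm from the axis, opposite each other. The spanner's origin is here when its pins are fully home.
- lock_ring (a joint): Angle q (rad) of the lock ring in the barrel, 0 to 0.80, growing clockwise seen from above; hard stop at 0.80 (locked). Starts at 0 to 0.2. Turns stiffly (0.2 N m) and stays where left. The line through the two holes has world yaw = foot's yaw + pi/2 + c - q (c: see the foot). A lug on its rim runs between two stop posts.
- beaker: small open glass beaker, 56 mm across, 62 mm tall; loose bystander, origin at its underside
- screwdriver: screwdriver lying on the table, 170 mm long; loose bystander
- petri_dish: covered flat glass dish, 90 mm across, 16 mm tall; loose bystander, origin at its underside
- water_bottle: clear bottle with green cap, 66 mm across, 200 mm tall; loose bystander, origin at its underside
- salt_box: upright carton, 50 x 80 x 140 mm; loose bystander, origin at its underside
- glass_jar: amber jar, 80 mm across, 120 mm tall; loose bystander, origin at its underside
- spray_bottle: white spray bottle with a yellow head, 68 mm across, 199 mm tall; loose bystander, origin at its underside
Not all that is in view belongs to the job. Leave any green or turquoise look-alike of the rack alone.

How it is judged:
By the outcome, as a careful person would: the job done as asked, in the order asked, and still so for the second after the job is handed in, with the robot touching nothing.
It also fails if it takes over 72 s, if anything falls off the work surface, if the arm or the gripper's body presses on something with over 40 N, if the wrist force passes 120 N, or if a joint passes its speed limit or range.

### The arm

A 7-joint arm with a two-finger parallel gripper is mounted at the origin on the work surface. World frame = base frame: x ahead of the robot, y to its left, z up, the work surface at z = 0. Lengths are in m, angles in rad, forces in N, time in s.
With the tool pointing down it reaches from about 0.425 to 1.025 m from the base axis. Payload 9.4 kg.
Tool frame: the origin (TCP) lies midway between the tips of the shut fingers; the grasp point (between the pads) lies tcp_to_grasp behind it (tcp_to_grasp is the distance from the TCP to the grasp point, in m); z points along the fingers, y is the line along which they close (so a half turn about z gives the same grasp; the last joint's range is limited). The gripper opens to 93 mm and grips with 3 to 60 N. Pads are 15 mm wide; open, the fingers measure 128 mm over their backs; the gripper's body (75 mm by 188 mm) begins 65 mm behind the grasp point.
Start: joints at [1.027, 0.599, -0.003, 1.599, 0.002, 0.943, -0.08], TCP at [0.326, -0.647, 0.181] pointing down, gripper open.
Joint ranges: [-2.57, 2.57], [-0.35, 1.97], [-1.29, 1.29], [0.11, 2.56], [-1.05, 4.19], [0.11, 1.86], [-2.63, 2.63]. Speed limits (rad/s): [2.22, 2.22, 3.01, 3.01, 3.14, 3.14, 3.14].

### API

Orientations are given as a unit quaternion [w, x, y, z].
In Python, from workcell import * gives the robot as it stands.
- The arm moves only by the tool carry_out, never from a script. Its argument "plan" is a list of rows, each an object with "dr": the turn, a rotation vector about the world's x, y, z in rad, a list of three; "dp": the shift along the world's x, y, z in cm, a list of three; "grip": the opening, from 0 (shut) to 1 (fully open). In form: [{"dr": [rx, ry, rz], "dp": [tx, ty, tz], "grip": grip}, ...]. A call has 1 to 20 rows; each row shifts and turns the commanded pose from where the row before left it; what a row does not reach is not made up. A row lasts 1/12 s, in which the tool goes at most 41.7 mm and 7.16 degrees, less where a joint would pass 70% of its speed; a pose out of reach is approached as far as the arm can. A call is refused whole if a number of a shift passes 4.17 or a number of a turn 0.125, either way. A call with a gripper value outside its range is refused whole. The fingers move at their own pace and stop on an object; "squeeze" is the grip in N (left out, the last holds). Time passes only in rows, so rows that do not move let the fingers close. It gives the time, the measured TCP pose, the force, the opening and the grip force at its end, in the units of the state.
- read_state(): the state, without advancing time (a new reading comes with each control period).
- grab_frame(name): name is "scene" or "top"; returns (picture, depth): 420x560x3 uint8, blue, green, red; 420x560 float32, m along the optical axis (not along the pixel's ray), 0 where there is no reading.
- camera_model(name): a dict with "camera_matrix" (3x3 intrinsics, pixels), "R" (3x3) and "t" (3): a world point X has camera coordinates R X + t. Camera axes: x right, y down, z forward; pixel columns grow to the right and rows downward; lengths in m; the calibration is good to about 2 mm. A picture is of the moment at which its call begins. camera_model takes no time and is no camera call.
- hand_in(): hands the job in; it is judged then, once.
The state is a dict: "t": time; "qpos": joint angles; "joint_velocities": joint speeds; "joint_efforts": joint torques, N m; "tool_pos": TCP position; "tcp_rot": TCP orientation; "wrist_force": force on the tool from outside, world axes, zero at the start; "torque": the same for the moment, N m; "finger_gap": opening from 0.0 (shut) to 1.0 (fully open); "gripper_force": force on a finger pad.
Only numpy, scipy, OpenCV 4.12 (cv2) and the standard library are available. Lean on these libraries where they do the work, as an engineer would, in place of code of your own. Each camera call takes 0.05 s, during which the arm holds its last target. There are 200 camera calls.

## Working session

There is one attempt and no reset: what is moved stays moved. The work goes in short steps, Python scripts to look and compute and a tool call to move; the robot and the scene stay as the last step left them, time stands still between calls to the robot, and variables do not carry over. Pictures are saved under pics/ and viewed, at most 10 in all, crops included, and the job is handed in when it is done.

Besides the shell and the picture viewer there is one more tool, called after "Request:" by a JSON object that holds its "fn" and its "kwargs", one argument or row to a line. carry_out: Moves the arm, as the interface text tells. Its arguments: {"type":"object","properties":{"plan":{"type":"array","items":{"type":"object","properties":{"dr":{"type":"array","items":{"type":"number"}},"dp":{"type":"array","items":{"type":"number"}},"grip":{"type":"number"}}}},"squeeze":{"type":"number"}},"required":["plan"]}

```bash
mkdir -p pics
python3 - <<'E'
from workcell import *
import cv2,numpy as np
for n in("scene","top"):
    p,d=grab_frame(n); cv2.imwrite(f"pics/{n}0.png",p); np.save(f"{n}0.npy",d); m=camera_model(n); print(n,m)
s=read_state(); print(s)
E
ls
```

```text
scene {'camera_matrix': array([[384.68761876,   0.        , 274.54152717],
       [  0.        , 384.68761876, 216.03489802],
       [  0.        ,   0.        ,   1.        ]]), 'R': array([[-0.82778861,  0.56103353,  0.0027187 ],
       [ 0.34181996,  0.50817613, -0.79051637],
       [-0.44488777, -0.65345115, -0.61243487]]), 't': array([ 0.43207553, -0.15212502,  1.24894552])}
top {'camera_matrix': array([[481.28930442,   0.        , 278.19967738],
       [  0.        , 481.28930442, 213.77128451],
       [  0.        ,   0.        ,   1.        ]]), 'R': array([[ 0.02881302, -0.99945764,  0.0159447 ],
       [-0.9933483 , -0.03040868, -0.11106068],
       [ 0.11148531, -0.01263864, -0.99368571]]), 't': array([0.05254403, 0.56384944, 1.17342416])}
{'t': 0.1, 'qpos': array([ 1.02727106,  0.60004451, -0.00251707,  1.60001292,  0.00180453,
        0.94290332, -0.07974862]), 'joint_velocities': array([-5.86792562e-04, -2.29897148e-03,  4.47527269e-05, -8.87156332e-04,
        1.32510567e-03, -2.26414344e-03, -1.06578572e-03]), 'joint_efforts': array([ 5.57381849e-03, -7.66557026e+01,  1.50235567e+00, -2.52938479e+01,
       -5.22768893e-02,  1.36053577e-02,  2.69557978e-05]), 'tool_pos': array([ 0.32604585, -0.64702426,  0.18006038]), 'tcp_rot': array([-6.43932774e-04,  9.72871997e-01,  2.31343057e-01, -2.28288560e-04]), 'wrist_force': array([-0.20051637,  0.09736896, -0.69059891]), 'torque': array([-0.0003249 , -0.00602118, -0.0396829 ]), 'gripper_force': 0.0, 'finger_gap': 1.005277387847706}
pics
scene0.npy
top0.npy
```

View pics/top0.png

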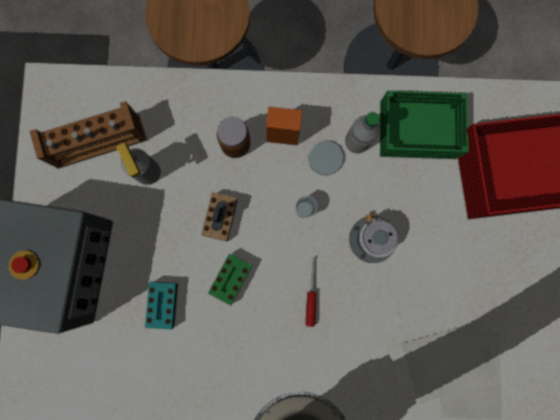

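View pics/scene0.png

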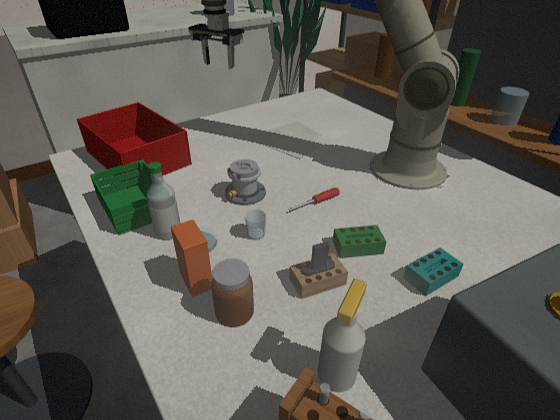

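```bash
python3 -c "
import workcell
print([n for n in dir(workcell) if n[0]!='_'])
try: print(workcell.tcp_to_grasp)
except Exception as e: print(e)"
```

```text
['IKError', 'camera_model', 'grab_frame', 'hand_in', 'read_state', 'tcp_to_grasp']
0.0188
```

The top view shows the filter with its bright ring at about (378,236). There are three rack-like blocks: wooden with the dark spanner (219,215), green (230,279) and turquoise (161,305). Only the wooden one fits the description. The scene view agrees: wooden rack with upright grip at (320,268), filter at (244,180), beaker at (256,225). I'll confirm with enlarged crops.

Run:
```python
import cv2,numpy as np
p=cv2.imread("pics/top0.png")
a=p[180:250,184:254]; b=p[201:271,343:413]
f=lambda x:cv2.convertScaleAbs(cv2.resize(x,(400,400),interpolation=cv2.INTER_CUBIC),alpha=1.4)
cv2.imwrite("pics/crop1.png",np.hstack([f(a),f(b)]))
```

```text
(no output)
```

View pics/crop1.png

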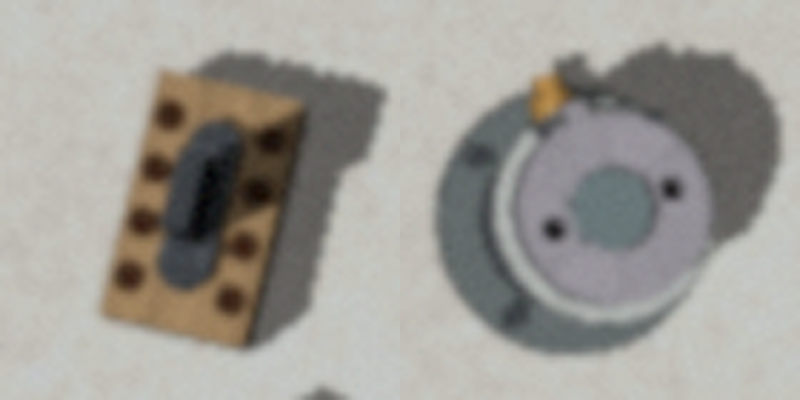

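The left crop shows the wooden rack with the dark spanner, bar ends at about (222,118) and (183,290) in crop pixels. The right crop shows the ring with two dark holes at about (671,189) and (553,230) and the orange lug at top left.

```bash
cat > h.py <<'E'
from workcell import *
import cv2,numpy as np
def ray(n,u,v,z):
    m=camera_model(n);R,t=m["R"],m["t"];d=R.T@np.linalg.inv(m["camera_matrix"])@[u,v,1];c=-R.T@t
    return c+d*(z-c[2])/d[2]
def cloud(n,d):
    m=camera_model(n);v,u=np.mgrid[:420,:560];P=np.stack([u*d,v*d,d],-1)@np.linalg.inv(m["camera_matrix"]).T
    return (P-m["t"])@m["R"]
def yaw(a): return np.degrees(np.arctan2(a[1],a[0]))
E
python3 - <<'E'
from h import *
np.set_printoptions(precision=4,suppress=True)
s=70/400
A=lambda u,v,z:ray("top",184+(u+.5)*s-.5,180+(v+.5)*s-.5,z)
B=lambda u,v,z:ray("top",343+(u-400+.5)*s-.5,201+(v+.5)*s-.5,z)
c=[A(*q,.04) for q in((160,72),(303,103),(248,347),(103,315))]
print("rack",np.mean(c,0),np.linalg.norm(c[0]-c[1]),np.linalg.norm(c[1]-c[2]),yaw(c[0]-c[3]),yaw(c[1]-c[2]),yaw(c[0]-c[1]))
e=[A(222,118,.048),A(183,290,.048)];print("bar",np.mean(e,0),yaw(e[0]-e[1]),np.linalg.norm(e[0]-e[1]))
h=[B(671,189,.093),B(553,230,.093)];print("holes",np.mean(h,0),yaw(h[1]-h[0]),np.linalg.norm(h[0]-h[1]))
r=[B(613,207,.093)];print("ringc",r)
d=np.load("top0.npy");W=cloud("top",d)
def reg(z0,z1,c,r):
    k=(W[...,2]>z0)&(W[...,2]<z1)&(np.hypot(W[...,0]-c[0],W[...,1]-c[1])<r)&(d>0);return W[k]
for nm,q in(("rack",reg(.035,.043,c[0]*0+np.mean(c,0),.09)),("grip",reg(.1,.12,np.mean(c,0),.06)),("ring",reg(.088,.098,r[0],.06)),("flange",reg(.06,.085,r[0],.07))):
    q2=q[:,:2].astype(np.float32); print(nm,len(q),q.mean(0),cv2.minAreaRect(q2),cv2.minEnclosingCircle(q2))
for z0 in np.arange(.04,.13,.01): print(round(z0,3),len(reg(z0,z0+.01,np.mean(c,0),.06)),end=' ')
for n,m in(("beaker",(306,206)),("glass",0)):
    if m: print(ray("top",*m,.06))
E
```

```text
rack [0.5508 0.2153 0.04  ] 0.06382347987890032 0.10871939615512967 -10.537484086900523 -10.384029659618509 79.43827894273574
bar [0.5521 0.2149 0.048 ] -10.279604161291498 0.07619080101416335
holes [ 0.5065 -0.1718  0.093 ] 110.67090875388578 0.05232505655612434
ringc [array([ 0.5076, -0.1722,  0.093 ])]
rack 714 [0.5508 0.215  0.0402] ((0.551801860332489, 0.21586914360523224), (0.06461787223815918, 0.1100558191537857), 78.23219299316406) ((0.5522822141647339, 0.21553848683834076), 0.0620059110224247)
grip 81 [0.5519 0.2154 0.1097] ((0.5519868731498718, 0.21564719080924988), (0.012159748002886772, 0.03341694176197052), 77.1113510131836) ((0.5520167350769043, 0.2157779037952423), 0.0173121877014637)
ring 791 [ 0.5088 -0.1727  0.0934] ((0.5090277194976807, -0.1730663776397705), (0.08130545169115067, 0.0805806890130043), 87.53984069824219) ((0.5111993551254272, -0.17219217121601105), 0.043382517993450165)
flange 305 [ 0.5012 -0.1637  0.0793] ((0.5075980424880981, -0.1723739504814148), (0.09319127351045609, 0.09184406697750092), 64.57630920410156) ((0.5076621770858765, -0.1728493869304657), 0.04726501181721687)
0.04 651 0.05 73 0.06 9 0.07 6 0.08 10 0.09 11 0.1 43 0.11 38 0.12 0 [0.58   0.0021 0.06  ]
```

Request:
{"fn": "carry_out", "kwargs": {
  "plan": [
    {"dp": [0.9,3.2,0.8],"dr": [0,0,0.104],"grip": 1},
    {"dp": [0.9,3.6,0.8],"dr": [0,0,0.104],"grip": 1},
    {"dp": [0.9,3.6,0.8],"dr": [0,0,0.104],"grip": 1},
    {"dp": [0.9,3.6,0.8],"dr": [0,0,0.104],"grip": 1},
    {"dp": [0.9,3.6,0.8],"dr": [0,0,0.104],"grip": 1},
    {"dp": [0.9,3.6,0.8],"dr": [0,0,0.104],"grip": 1},
    {"dp": [0.9,3.6,0.8],"dr": [0,0,0.104],"grip": 1},
    {"dp": [0.9,3.6,0.8],"dr": [0,0,0.104],"grip": 1},
    {"dp": [0.9,3.6,0.8],"dr": [0,0,0.104],"grip": 1},
    {"dp": [0.9,3.6,0.8],"dr": [0,0,0.104],"grip": 1},
    {"dp": [0.9,3.6,0.8],"dr": [0,0,0.104],"grip": 1},
    {"dp": [0.9,3.6,0.8],"dr": [0,0,0.104],"grip": 1},
    {"dp": [0.9,3.6,0],"dr": [0,0,0.104],"grip": 1},
    {"dp": [0.9,3.6,0],"dr": [0,0,0.104],"grip": 1},
    {"dp": [0.9,3.6,0],"dr": [0,0,0.104],"grip": 1},
    {"dp": [0.9,3.6,0],"dr": [0,0,0.104],"grip": 1},
    {"dp": [0.9,3.6,0],"dr": [0,0,0.104],"grip": 1},
    {"dp": [0.9,3.6,0],"dr": [0,0,0.104],"grip": 1},
    {"dp": [0.9,3.6,0],"dr": [0,0,0.104],"grip": 1},
    {"dp": [0.9,3.6,0],"dr": [0,0,0.104],"grip": 1}
  ],
  "squeeze": 50
}}

```text
t: 1.77
tool_pos: [0.5062, 0.0702, 0.2768]
tcp_rot: [0.0, 0.291, 0.957, -0.0]
wrist_force: [1.4, 0.0, 0.9]
finger_gap: 1.001
gripper_force: 0.0
```

```bash
cat >> h.py <<'E'
def st(tx=None,ty=None,tz=None,tyaw=None):
    from scipy.spatial.transform import Rotation as Ro
    s=read_state();q=s["tcp_rot"];R=Ro.from_quat([*q[1:],q[0]]).as_matrix();y=yaw(R[:,0]);f=np.round
    print("t",f(s["t"],2),"p",f(s["tool_pos"],4),"yaw",f(y,2),"zax",f(R[:,2],4),"F",f(s["wrist_force"],1),"T",f(s["torque"],3),"gap",f(s["finger_gap"],3),f(s["gripper_force"],1),"q",f(s["qpos"],2))
    if tx is not None:
        print("need cm",f((np.array([tx,ty,tz])-s["tool_pos"])*100,2),"rad",f(np.radians((tyaw-y+180)%360-180),4), "tilt fix", f(np.cross(R[:,2],[0,0,-1]),4))
E
python3 - <<'E'
from h import *
st(.552,.2153,.0712,169.6)
print("spray",ray("top",140,165,.15), "jar",ray("top",232,135,.1))
W=cloud("top",np.load("top0.npy"));k=(W[...,2]>.15)&(W[...,2]<.25)&(abs(W[...,0]-.65)<.15)&(abs(W[...,1]-.37)<.17);q=W[k];print(q.min(0),q.max(0))
E
```

```text
t 1.77 p [0.5062 0.0702 0.2768] yaw 146.2 zax [ 0.e+00 -3.e-04 -1.e+00] F [1.4 0.  0.9] T [-0.001 -0.194  0.008] gap 1.001 0.0 q [ 0.31  0.3  -0.72  1.93  0.24  0.99  0.46]
need cm [  4.58  14.51 -20.56] rad 0.4084 tilt fix [0.0003 0.     0.    ]
spray [0.65039069 0.38744289 0.15      ] jar [0.74092531 0.18639107 0.1       ]
[0.50009889 0.37552908 0.15046498] [0.6903557  0.5399507  0.21087375]
```

Request:
{"fn": "carry_out", "kwargs": {
  "plan": [
    {"dp": [1.1,3.4,0],"dr": [0,0,0.102],"grip": 1},
    {"dp": [1.2,3.7,0],"dr": [0,0,0.102],"grip": 1},
    {"dp": [1.2,3.7,-1],"dr": [0,0,0.102],"grip": 1},
    {"dp": [1.1,3.7,-2],"dr": [0,0,0.102],"grip": 1},
    {"dp": [0,0,-3.5],"dr": [0,0,0],"grip": 1},
    {"dp": [0,0,-3.5],"dr": [0,0,0],"grip": 1},
    {"dp": [0,0,-3.5],"dr": [0,0,0],"grip": 1},
    {"dp": [0,0,-2.5],"dr": [0,0,0],"grip": 1},
    {"dp": [0,0,-1.5],"dr": [0,0,0],"grip": 1},
    {"dp": [0,0,0],"dr": [0,0,0],"grip": 1},
    {"dp": [0,0,0],"dr": [0,0,0],"grip": 1}
  ]
}}

```text
t: 2.68
tool_pos: [0.5513, 0.212, 0.1021]
tcp_rot: [-0.001, 0.093, 0.996, -0.0]
wrist_force: [1.2, 0.1, -0.2]
finger_gap: 1.0
gripper_force: 0.0
```

Run:
```python
from h import *
st(.552,.2153,.0712,169.6)
```

```text
t 2.68 p [0.5513 0.212  0.1021] yaw 169.32 zax [-1.7e-03 -5.0e-04 -1.0e+00] F [ 1.2  0.1 -0.2] T [ 0.096 -0.174 -0.008] gap 1.0 0.0 q [-0.01  0.62 -0.68  1.95  0.56  0.76  0.37]
need cm [ 0.07  0.33 -3.09] rad 0.0048 tilt fix [ 0.0005 -0.0017  0.    ]
```

Request:
{"fn": "carry_out", "kwargs": {
  "plan": [
    {"dp": [0.07,0.33,-1.0],"dr": [0.0005,-0.0017,0.005],"grip": 1},
    {"dp": [0,0,-1.1],"dr": [0,0,0],"grip": 0.8},
    {"dp": [0,0,-1.0],"dr": [0,0,0],"grip": 0.6},
    {"dp": [0,0,0],"dr": [0,0,0],"grip": 0.4},
    {"dp": [0,0,0],"dr": [0,0,0],"grip": 0.3},
    {"dp": [0,0,0],"dr": [0,0,0],"grip": 0.2},
    {"dp": [0,0,0],"dr": [0,0,0],"grip": 0.0},
    {"dp": [0,0,0],"dr": [0,0,0],"grip": 0.0},
    {"dp": [0,0,0],"dr": [0,0,0],"grip": 0.0},
    {"dp": [0,0,0],"dr": [0,0,0],"grip": 0.0},
    {"dp": [0,0,0],"dr": [0,0,0],"grip": 0.0},
    {"dp": [0,0,0],"dr": [0,0,0],"grip": 0.0}
  ],
  "squeeze": 15
}}

```text
t: 3.68
tool_pos: [0.5526, 0.2153, 0.0717]
tcp_rot: [0.001, 0.091, 0.996, 0.0]
wrist_force: [0.3, -0.2, -0.4]
finger_gap: 0.258
gripper_force: 0.0
```

Run:
```python
from h import *
st(.552,.2153,.0712,169.6)
```

```text
t 3.68 p [0.5526 0.2153 0.0717] yaw 169.58 zax [ 1.9e-03  5.0e-04 -1.0e+00] F [ 0.3 -0.2 -0.4] T [ 0.033 -0.187  0.015] gap 0.258 0.0 q [-0.04  0.66 -0.65  1.97  0.61  0.71  0.33]
need cm [-0.06  0.   -0.05] rad 0.0003 tilt fix [-0.0005  0.0019  0.    ]
```

Request:
{"fn": "carry_out", "kwargs": {
  "plan": [
    {"dp": [0,0,0],"dr": [-0.0005,0.0017,0],"grip": 0.0},
    {"dp": [0,0,0],"dr": [0,0,0],"grip": 0.0},
    {"dp": [0,0,0],"dr": [0,0,0],"grip": 0.0},
    {"dp": [0,0,0],"dr": [0,0,0],"grip": 0.0},
    {"dp": [0,0,0],"dr": [0,0,0],"grip": 0.0},
    {"dp": [0,0,0],"dr": [0,0,0],"grip": 0.0}
  ],
  "squeeze": 15
}}

```text
t: 4.18
tool_pos: [0.5525, 0.2154, 0.0717]
tcp_rot: [0.0, 0.091, 0.996, 0.0]
wrist_force: [0.5, 0.1, -0.1]
finger_gap: 0.111
gripper_force: 15.0
```

Run:
```python
from h import *
st(.552,.2153,.0712,169.6)
```

```text
t 4.18 p [0.5525 0.2154 0.0717] yaw 169.59 zax [ 1.e-04  1.e-04 -1.e+00] F [ 0.5  0.1 -0.1] T [ 0.147 -0.128 -0.006] gap 0.111 15.0 q [-0.04  0.66 -0.65  1.97  0.6   0.71  0.33]
need cm [-0.05 -0.01 -0.05] rad 0.0002 tilt fix [-0.0001  0.0001  0.    ]
```

Request:
{"fn": "carry_out", "kwargs": {
  "plan": [
    {"dp": [0,0,0],"dr": [0,0,0],"grip": 0.0},
    {"dp": [0,0,0],"dr": [0,0,0],"grip": 0.0},
    {"dp": [0,0,0.5],"dr": [0,0,0],"grip": 0.0},
    {"dp": [0,0,1],"dr": [0,0,0],"grip": 0.0},
    {"dp": [0,0,1.5],"dr": [0,0,0],"grip": 0.0},
    {"dp": [0,0,2],"dr": [0,0,0],"grip": 0.0},
    {"dp": [0,0,2],"dr": [0,0,0],"grip": 0.0},
    {"dp": [0,0,2],"dr": [0,0,0],"grip": 0.0},
    {"dp": [0,0,2],"dr": [0,0,0],"grip": 0.0},
    {"dp": [0,0,2],"dr": [0,0,0],"grip": 0.0},
    {"dp": [0,0,1.5],"dr": [0,0,0],"grip": 0.0}
  ],
  "squeeze": 50
}}

```text
t: 5.1
tool_pos: [0.5526, 0.2153, 0.2189]
tcp_rot: [0.0, 0.091, 0.996, 0.0]
wrist_force: [0.5, -0.1, -0.7]
finger_gap: 0.004
gripper_force: 0.0
```

Request:
{"fn": "carry_out", "kwargs": {
  "plan": [
    {"dp": [-0.2,-1.5,0],"dr": [0,0,-0.05],"grip": 0.0},
    {"dp": [-0.3,-2.5,0],"dr": [0,0,-0.07],"grip": 0.0},
    {"dp": [-0.4,-3.2,0],"dr": [0,0,-0.08],"grip": 0.0},
    {"dp": [-0.4,-3.2,0],"dr": [0,0,-0.08],"grip": 0.0},
    {"dp": [-0.4,-3.2,0],"dr": [0,0,-0.08],"grip": 0.0},
    {"dp": [-0.4,-3.2,0],"dr": [0,0,-0.08],"grip": 0.0},
    {"dp": [-0.4,-3.2,0],"dr": [0,0,-0.08],"grip": 0.0},
    {"dp": [-0.4,-3.2,0],"dr": [0,0,-0.08],"grip": 0.0},
    {"dp": [-0.4,-3.2,0],"dr": [0,0,-0.08],"grip": 0.0},
    {"dp": [-0.4,-3.2,0],"dr": [0,0,-0.08],"grip": 0.0},
    {"dp": [-0.3,-3.2,0],"dr": [0,0,-0.08],"grip": 0.0},
    {"dp": [-0.3,-2.5,0],"dr": [0,0,-0.08],"grip": 0.0},
    {"dp": [-0.2,-1.5,0],"dr": [0,0,-0.06],"grip": 0.0},
    {"dp": [0,-1,0],"dr": [0,0,-0.05],"grip": 0.0},
    {"dp": [0,0,0],"dr": [0,0,0],"grip": 0.0},
    {"dp": [0,0,0],"dr": [0,0,0],"grip": 0.0}
  ]
}}

```text
t: 6.43
tool_pos: [0.5075, -0.1618, 0.2166]
tcp_rot: [-0.0, 0.569, 0.822, 0.0]
wrist_force: [-0.3, -0.1, -0.9]
finger_gap: 0.005
gripper_force: 0.0
```

Run:
```python
from h import *
st(.5073,-.1724,.160,110.7)
p,d=grab_frame("top");cv2.imwrite("pics/top1.png",p);W=cloud("top",d)
k=(d>0)&(abs(W[...,0]-.552)<.1)&(abs(W[...,1]-.2153)<.1)&(W[...,2]>.035)&(W[...,2]<.05);q=W[k][:,:2].astype(np.float32);print("rack",cv2.minAreaRect(q))
p2,_=grab_frame("scene");cv2.imwrite("pics/mix1.png",np.hstack([cv2.resize(p[180:250,184:254],(400,400),interpolation=2),cv2.resize(p2[60:220,180:340],(400,400),interpolation=2)]))
```

```text
t 6.43 p [ 0.5075 -0.1618  0.2166] yaw 110.64 zax [-0.e+00  5.e-04 -1.e+00] F [-0.3 -0.1 -0.9] T [ 0.043 -0.103 -0.025] gap 0.005 0.0 q [ 0.58  0.36 -0.5   1.98  0.23  0.86  0.32]
need cm [-0.02 -1.06 -5.66] rad 0.0011 tilt fix [-0.0005 -0.     -0.    ]
rack ((0.531639575958252, 0.21615828573703766), (0.1584230661392212, 0.08437329530715942), 1.0160726308822632)
```

View pics/mix1.png

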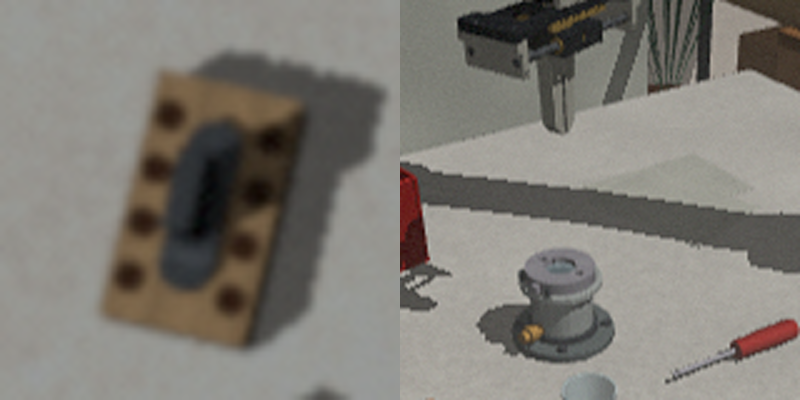

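The spanner is still in the rack, apparently untouched: rack at crop (205,210), bare shut fingers at crop (560,120). The grasp slipped, so I'll go back and grasp again, checking stepwise.

Request:
{"fn": "carry_out", "kwargs": {
  "plan": [
    {"dp": [0.2,2,0],"dr": [0,0,0.06],"grip": 1},
    {"dp": [0.4,3.4,0],"dr": [0,0,0.09],"grip": 1},
    {"dp": [0.4,3.4,0],"dr": [0,0,0.09],"grip": 1},
    {"dp": [0.4,3.4,0],"dr": [0,0,0.09],"grip": 1},
    {"dp": [0.4,3.4,0],"dr": [0,0,0.09],"grip": 1},
    {"dp": [0.4,3.4,0],"dr": [0,0,0.09],"grip": 1},
    {"dp": [0.4,3.4,0],"dr": [0,0,0.09],"grip": 1},
    {"dp": [0.4,3.4,0],"dr": [0,0,0.09],"grip": 1},
    {"dp": [0.4,3.4,0],"dr": [0,0,0.09],"grip": 1},
    {"dp": [0.4,3.4,0],"dr": [0,0,0.09],"grip": 1},
    {"dp": [0.4,3.0,0],"dr": [0,0,0.09],"grip": 1},
    {"dp": [0.3,2.0,0],"dr": [0,0,0.07],"grip": 1},
    {"dp": [0,0.1,-1],"dr": [0,0,0],"grip": 1},
    {"dp": [0,0,-2],"dr": [0,0,0],"grip": 1},
    {"dp": [0,0,-2],"dr": [0,0,0],"grip": 1},
    {"dp": [0,0,-2],"dr": [0,0,0],"grip": 1},
    {"dp": [0,0,-2],"dr": [0,0,0],"grip": 1},
    {"dp": [0,0,-1.5],"dr": [0,0,0],"grip": 1},
    {"dp": [0,0,0],"dr": [0,0,0],"grip": 1},
    {"dp": [0,0,0],"dr": [0,0,0],"grip": 1}
  ],
  "squeeze": 15
}}

```text
t: 8.2
tool_pos: [0.5514, 0.215, 0.1112]
tcp_rot: [-0.001, 0.09, 0.996, -0.0]
wrist_force: [0.4, 0.8, 1.2]
finger_gap: 1.002
gripper_force: 0.0
```

Run:
```python
from h import *
st(.552,.2153,.0712,169.6)
```

```text
t 8.2 p [0.5514 0.215  0.1112] yaw 169.69 zax [-1.6e-03 -2.0e-04 -1.0e+00] F [0.4 0.8 1.2] T [ 0.046 -0.15  -0.032] gap 1.002 0.0 q [-0.    0.61 -0.7   1.94  0.55  0.78  0.38]
need cm [ 0.06  0.03 -4.  ] rad -0.0016 tilt fix [ 0.0002 -0.0016  0.    ]
```

Request:
{"fn": "carry_out", "kwargs": {
  "plan": [
    {"dp": [0.05,0.03,-1.5],"dr": [0,0,0],"grip": 1},
    {"dp": [0,0,-1.5],"dr": [0,0,0],"grip": 0.5},
    {"dp": [0,0,-1.5],"dr": [0,0,0],"grip": 0.3},
    {"dp": [0,0,0],"dr": [0,0,0],"grip": 0.2},
    {"dp": [0,0,0],"dr": [0,0,0],"grip": 0.2},
    {"dp": [0,0,0],"dr": [0,0,0],"grip": 0.2},
    {"dp": [0,0,0],"dr": [0,0,0],"grip": 0.2},
    {"dp": [0,0,0],"dr": [0,0,0],"grip": 0.2},
    {"dp": [0,0,0],"dr": [0,0,0],"grip": 0.2},
    {"dp": [0,0,0],"dr": [0,0,0],"grip": 0.2},
    {"dp": [0,0,0],"dr": [0,0,0],"grip": 0.0},
    {"dp": [0,0,0],"dr": [0,0,0],"grip": 0.0},
    {"dp": [0,0,0],"dr": [0,0,0],"grip": 0.0},
    {"dp": [0,0,0],"dr": [0,0,0],"grip": 0.0},
    {"dp": [0,0,0],"dr": [0,0,0],"grip": 0.0}
  ],
  "squeeze": 20
}}

```text
t: 9.45
tool_pos: [0.553, 0.2147, 0.0666]
tcp_rot: [-0.0, 0.091, 0.996, 0.0]
wrist_force: [-0.2, -0.1, -0.3]
finger_gap: 0.124
gripper_force: 20.0
```

Run:
```python
from h import *
st(.552,.2153,.0712,169.6)
p,_=grab_frame("top");p2,_=grab_frame("scene");cv2.imwrite("pics/mix2.png",np.hstack([cv2.resize(p[170:260,174:264],(400,400),interpolation=2),cv2.resize(p2[190:310,260:380],(400,400),interpolation=2)]))
st()
```

```text
t 9.45 p [0.553  0.2147 0.0666] yaw 169.59 zax [-0.e+00  2.e-04 -1.e+00] F [-0.2 -0.1 -0.3] T [ 0.085 -0.168  0.002] gap 0.124 20.0 q [-0.04  0.67 -0.65  1.98  0.62  0.7   0.32]
need cm [-0.1   0.06  0.46] rad 0.0002 tilt fix [-0.0002 -0.     -0.    ]
t 9.55 p [0.553  0.2147 0.0666] yaw 169.59 zax [-0.e+00  1.e-04 -1.e+00] F [-0.2 -0.1 -0.4] T [ 0.101 -0.169  0.011] gap 0.124 20.0 q [-0.04  0.67 -0.65  1.98  0.62  0.7   0.32]
```

View pics/mix2.png

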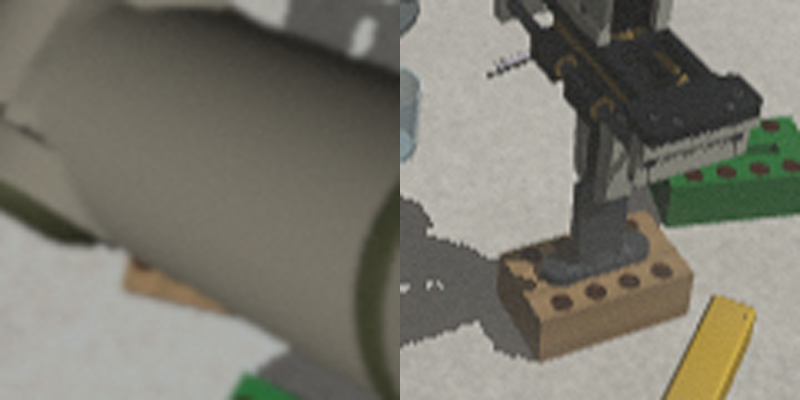

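The scene crop (right) shows the fingers pinching the upright grip at about (600,190), with the bar still flat on the rack at (590,260). I'll do a small test lift.

Request:
{"fn": "carry_out", "kwargs": {
  "plan": [
    {"dp": [0,0,0],"dr": [0,0,0],"grip": 0.0},
    {"dp": [0,0,0],"dr": [0,0,0],"grip": 0.0},
    {"dp": [0,0,0],"dr": [0,0,0],"grip": 0.0}
  ],
  "squeeze": 35
}}

```text
t: 9.8
tool_pos: [0.553, 0.2147, 0.0666]
tcp_rot: [0.0, 0.091, 0.996, 0.0]
wrist_force: [-0.2, 1.1, 0.5]
finger_gap: 0.125
gripper_force: 35.0
```

Request:
{"fn": "carry_out", "kwargs": {
  "plan": [
    {"dp": [0,0,0.2],"dr": [0,0,0],"grip": 0.0},
    {"dp": [0,0,0.2],"dr": [0,0,0],"grip": 0.0},
    {"dp": [0,0,0.2],"dr": [0,0,0],"grip": 0.0},
    {"dp": [0,0,0],"dr": [0,0,0],"grip": 0.0}
  ]
}}

```text
t: 10.13
tool_pos: [0.5531, 0.2146, 0.073]
tcp_rot: [0.0, 0.091, 0.996, 0.0]
wrist_force: [-0.5, 0.2, -1.9]
finger_gap: 0.122
gripper_force: 35.0
```

Request:
{"fn": "carry_out", "kwargs": {
  "plan": [
    {"dp": [0,0,0.4],"dr": [0,0,0],"grip": 0.0},
    {"dp": [0,0,0.7],"dr": [0,0,0],"grip": 0.0},
    {"dp": [0,0,1],"dr": [0,0,0],"grip": 0.0},
    {"dp": [0,0,1],"dr": [0,0,0],"grip": 0.0},
    {"dp": [0,0,1],"dr": [0,0,0],"grip": 0.0},
    {"dp": [0,0,0.5],"dr": [0,0,0],"grip": 0.0},
    {"dp": [0,0,0],"dr": [0,0,0],"grip": 0.0}
  ]
}}

```text
t: 10.72
tool_pos: [0.5538, 0.215, 0.1205]
tcp_rot: [0.001, 0.091, 0.996, 0.001]
wrist_force: [-0.1, 0.9, -1.6]
finger_gap: 0.122
gripper_force: 35.0
```

Run:
```python
from h import *
st()
p2,d=grab_frame("scene");cv2.imwrite("pics/s3.png",cv2.resize(p2[160:310,250:400],(450,450),interpolation=2))
```

```text
t 10.72 p [0.5538 0.215  0.1205] yaw 169.57 zax [ 2.5e-03  9.0e-04 -1.0e+00] F [-0.1  0.9 -1.6] T [ 0.066 -0.157 -0.059] gap 0.122 35.0 q [ 0.01  0.6  -0.7   1.93  0.54  0.8   0.39]
```

View pics/s3.png

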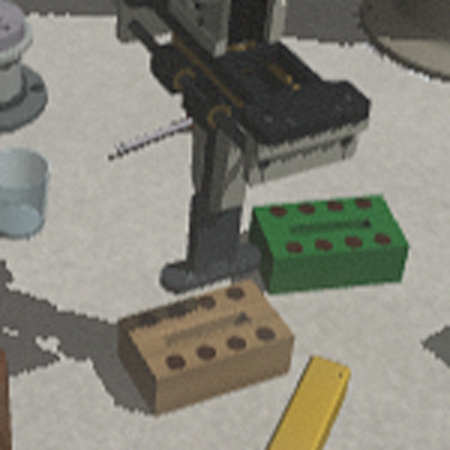

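The spanner hangs level in the fingers with its bar at (210,275), and the empty slot shows at (205,328). Now to the ring.

Request:
{"fn": "carry_out", "kwargs": {
  "plan": [
    {"dp": [0,0,2],"dr": [0,0,0],"grip": 0.0},
    {"dp": [0,0,3],"dr": [0,0,0],"grip": 0.0},
    {"dp": [0,0,2.5],"dr": [0,0,0],"grip": 0.0},
    {"dp": [-0.1,-1.5,0.5],"dr": [0,0,-0.05],"grip": 0.0},
    {"dp": [-0.3,-2.5,0],"dr": [0,0,-0.07],"grip": 0.0},
    {"dp": [-0.4,-3.2,0],"dr": [0,0,-0.08],"grip": 0.0},
    {"dp": [-0.4,-3.2,0],"dr": [0,0,-0.08],"grip": 0.0},
    {"dp": [-0.4,-3.2,0],"dr": [0,0,-0.08],"grip": 0.0},
    {"dp": [-0.4,-3.2,0],"dr": [0,0,-0.08],"grip": 0.0},
    {"dp": [-0.4,-3.2,0],"dr": [0,0,-0.08],"grip": 0.0},
    {"dp": [-0.4,-3.2,0],"dr": [0,0,-0.08],"grip": 0.0},
    {"dp": [-0.4,-3.2,0],"dr": [0,0,-0.08],"grip": 0.0},
    {"dp": [-0.4,-3.2,0],"dr": [0,0,-0.08],"grip": 0.0},
    {"dp": [-0.4,-3.2,0],"dr": [0,0,-0.08],"grip": 0.0},
    {"dp": [-0.3,-2.5,0],"dr": [0,0,-0.08],"grip": 0.0},
    {"dp": [-0.2,-2,0],"dr": [0,0,-0.06],"grip": 0.0},
    {"dp": [-0.1,-1.5,0],"dr": [0,0,-0.0475],"grip": 0.0},
    {"dp": [0,0,-0.5],"dr": [0,0,0],"grip": 0.0},
    {"dp": [0,0,-1],"dr": [0,0,0],"grip": 0.0},
    {"dp": [0,0,0],"dr": [0,0,0],"grip": 0.0}
  ]
}}

```text
t: 12.43
tool_pos: [0.5062, -0.1718, 0.1816]
tcp_rot: [-0.001, 0.567, 0.823, -0.0]
wrist_force: [-0.3, -0.1, -1.6]
finger_gap: 0.119
gripper_force: 35.0
```

Run:
```python
from h import *
st(.5077,-.1732,.140,110.7)
```

```text
t 12.43 p [ 0.5062 -0.1718  0.1816] yaw 110.85 zax [-0.0023  0.0014 -1.    ] F [-0.3 -0.1 -1.6] T [ 0.03  -0.07  -0.021] gap 0.119 35.0 q [ 0.58  0.41 -0.49  2.01  0.27  0.79  0.3 ]
need cm [ 0.15 -0.14 -4.16] rad -0.0026 tilt fix [-0.0014 -0.0023 -0.    ]
```

Request:
{"fn": "carry_out", "kwargs": {
  "plan": [
    {"dp": [0.05,-0.1,-1.5],"dr": [0,0,0],"grip": 0.0},
    {"dp": [0,0,-1.5],"dr": [0,0,0],"grip": 0.0},
    {"dp": [0,0,-1],"dr": [0,0,0],"grip": 0.0},
    {"dp": [0,0,-0.3],"dr": [0,0,0],"grip": 0.0},
    {"dp": [0,0,0],"dr": [0,0,0],"grip": 0.0},
    {"dp": [0,0,0],"dr": [0,0,0],"grip": 0.0},
    {"dp": [0,0,0],"dr": [0,0,0],"grip": 0.0}
  ]
}}

```text
t: 13.02
tool_pos: [0.508, -0.1741, 0.1412]
tcp_rot: [0.0, 0.568, 0.823, 0.0]
wrist_force: [1.0, -0.3, -2.6]
finger_gap: 0.124
gripper_force: 35.0
```

Run:
```python
from h import *
st(.5077,-.1732,.1296,110.7)
p,_=grab_frame("scene")
cv2.imwrite("pics/s4.png",cv2.resize(p[130:220,200:290],(540,540),interpolation=2))
```

```text
t 13.02 p [ 0.508  -0.1741  0.1412] yaw 110.75 zax [ 9.e-04 -2.e-04 -1.e+00] F [ 1.  -0.3 -2.6] T [-0.012 -0.096  0.031] gap 0.124 35.0 q [ 0.56  0.46 -0.46  2.05  0.31  0.7   0.26]
need cm [-0.03  0.09 -1.16] rad -0.0009 tilt fix [0.0002 0.0009 0.    ]
```

View pics/s4.png

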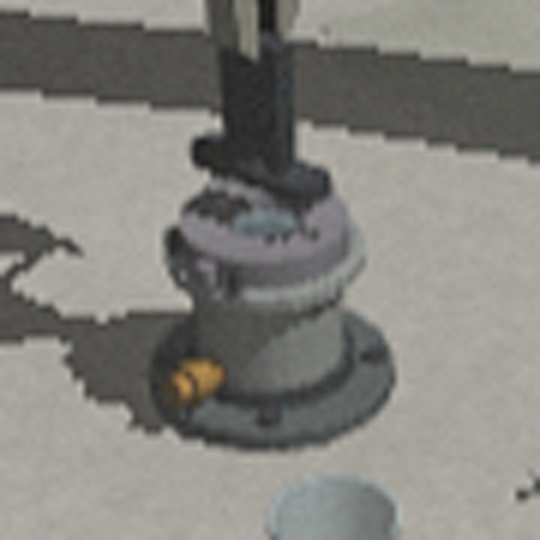

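The crop shows the spanner level just above the ring face, bar from (215,150) to (315,185), in line with the holes. Next is a gentle descent.

Request:
{"fn": "carry_out", "kwargs": {
  "plan": [
    {"dp": [-0.03,0.09,-0.3],"dr": [0,0,0],"grip": 0.0},
    {"dp": [0,0,-0.3],"dr": [0,0,0],"grip": 0.0},
    {"dp": [0,0,-0.3],"dr": [0,0,0],"grip": 0.0},
    {"dp": [0,0,-0.1],"dr": [0,0,0],"grip": 0.0},
    {"dp": [0,0,-0.1],"dr": [0,0,0],"grip": 0.0},
    {"dp": [0,0,-0.1],"dr": [0,0,0],"grip": 0.0},
    {"dp": [0,0,-0.1],"dr": [0,0,0],"grip": 0.0},
    {"dp": [0,0,0],"dr": [0,0,0],"grip": 0.0}
  ]
}}

```text
t: 13.73
tool_pos: [0.5071, -0.1735, 0.1275]
tcp_rot: [-0.0, 0.568, 0.823, -0.0]
wrist_force: [-1.0, 0.4, -2.2]
finger_gap: 0.122
gripper_force: 35.0
```

Run:
```python
from h import *
st(.5077,-.1732,.1196,110.7)
```

```text
t 13.73 p [ 0.5071 -0.1735  0.1275] yaw 110.71 zax [-2.e-04  0.e+00 -1.e+00] F [-1.   0.4 -2.2] T [-0.003 -0.119  0.015] gap 0.122 35.0 q [ 0.54  0.48 -0.45  2.06  0.33  0.67  0.24]
need cm [ 0.06  0.03 -0.79] rad -0.0003 tilt fix [-0.     -0.0002 -0.    ]
```

Request:
{"fn": "carry_out", "kwargs": {
  "plan": [
    {"dp": [0,0,-0.1],"dr": [0,0,0],"grip": 0.0},
    {"dp": [0,0,-0.1],"dr": [0,0,0],"grip": 0.0},
    {"dp": [0,0,-0.1],"dr": [0,0,0],"grip": 0.0},
    {"dp": [0,0,-0.1],"dr": [0,0,0],"grip": 0.0},
    {"dp": [0,0,0],"dr": [0,0,0],"grip": 0.0}
  ]
}}

```text
t: 14.15
tool_pos: [0.5071, -0.1734, 0.1234]
tcp_rot: [-0.0, 0.568, 0.823, -0.0]
wrist_force: [-0.1, 0.1, -1.7]
finger_gap: 0.121
gripper_force: 35.0
```

Run:
```python
from h import *
st(.5077,-.1732,.1196,110.7)
```

```text
t 14.15 p [ 0.5071 -0.1734  0.1234] yaw 110.71 zax [-3.e-04  1.e-04 -1.e+00] F [-0.1  0.1 -1.7] T [ 0.033 -0.135 -0.021] gap 0.121 35.0 q [ 0.54  0.48 -0.44  2.07  0.33  0.66  0.24]
need cm [ 0.06  0.02 -0.38] rad -0.0003 tilt fix [-0.0001 -0.0003 -0.    ]
```

Request:
{"fn": "carry_out", "kwargs": {
  "plan": [
    {"dp": [0,0,-0.1],"dr": [0,0,0],"grip": 0.0},
    {"dp": [0,0,-0.1],"dr": [0,0,0],"grip": 0.0},
    {"dp": [0,0,-0.1],"dr": [0,0,0],"grip": 0.0},
    {"dp": [0,0,-0.05],"dr": [0,0,0],"grip": 0.0},
    {"dp": [0,0,0],"dr": [0,0,0],"grip": 0.0}
  ]
}}

```text
t: 14.57
tool_pos: [0.5071, -0.1735, 0.12]
tcp_rot: [-0.0, 0.568, 0.823, -0.0]
wrist_force: [0.7, -0.2, -2.9]
finger_gap: 0.122
gripper_force: 35.0
```

Request:
{"fn": "carry_out", "kwargs": {
  "plan": [
    {"dp": [0,0,-0.05],"dr": [0,0,0],"grip": 0.0},
    {"dp": [0,0,0],"dr": [0,0,0],"grip": 0.0}
  ]
}}

```text
t: 14.73
tool_pos: [0.5072, -0.1735, 0.1196]
tcp_rot: [0.0, 0.568, 0.823, -0.0]
wrist_force: [-0.4, -0.2, -2.4]
finger_gap: 0.124
gripper_force: 35.0
```

Request:
{"fn": "carry_out", "kwargs": {
  "plan": [
    {"dp": [0,0,-0.05],"dr": [0,0,0],"grip": 0.0},
    {"dp": [0,0,0],"dr": [0,0,0],"grip": 0.0},
    {"dp": [0,0,0],"dr": [0,0,0],"grip": 0.0}
  ]
}}

```text
t: 14.98
tool_pos: [0.5076, -0.1735, 0.1195]
tcp_rot: [0.0, 0.568, 0.823, 0.0]
wrist_force: [0.8, 0.5, 3.0]
finger_gap: 0.122
gripper_force: 35.0
```

Request:
{"fn": "carry_out", "kwargs": {
  "plan": [
    {"dp": [0,0,-0.04],"dr": [0,0,0],"grip": 0.0},
    {"dp": [0,0,0],"dr": [0,0,0],"grip": 0.0},
    {"dp": [0,0,0],"dr": [0,0,0],"grip": 0.0}
  ]
}}

```text
t: 15.23
tool_pos: [0.5079, -0.1734, 0.1194]
tcp_rot: [0.001, 0.568, 0.823, 0.0]
wrist_force: [-0.5, 1.9, 6.4]
finger_gap: 0.121
gripper_force: 35.0
```

Pins are home: contact at the expected height with about 8 N of push. Now turning clockwise.

Request:
{"fn": "carry_out", "kwargs": {
  "plan": [
    {"dp": [0,0,0],"dr": [0,0,-0.03],"grip": 0.0},
    {"dp": [0,0,0],"dr": [0,0,-0.03],"grip": 0.0},
    {"dp": [0,0,0],"dr": [0,0,-0.03],"grip": 0.0},
    {"dp": [0,0,0],"dr": [0,0,-0.03],"grip": 0.0},
    {"dp": [0,0,0],"dr": [0,0,0],"grip": 0.0}
  ],
  "squeeze": 45
}}

```text
t: 15.65
tool_pos: [0.5079, -0.1735, 0.1194]
tcp_rot: [0.001, 0.617, 0.787, 0.0]
wrist_force: [0.4, 0.3, 6.1]
finger_gap: 0.119
gripper_force: 45.1
```

Run:
```python
from h import *
st(.5077,-.1732,.1194,110.7)
```

```text
t 15.65 p [ 0.5079 -0.1735  0.1194] yaw 103.77 zax [ 1.5e-03 -6.0e-04 -1.0e+00] F [0.4 0.3 6.1] T [-0.05  -0.04   0.163] gap 0.119 45.1 q [ 0.51  0.49 -0.4   2.07  0.31  0.64  0.14]
need cm [-0.02  0.03  0.  ] rad 0.121 tilt fix [0.0006 0.0015 0.    ]
```

Request:
{"fn": "carry_out", "kwargs": {
  "plan": [
    {"dp": [-0.01,0,0],"dr": [0,0,-0.04],"grip": 0.0},
    {"dp": [-0.01,0,0],"dr": [0,0,-0.04],"grip": 0.0},
    {"dp": [-0.01,0,0],"dr": [0,0,-0.04],"grip": 0.0},
    {"dp": [-0.01,0,0],"dr": [0,0,-0.04],"grip": 0.0},
    {"dp": [-0.01,0,0],"dr": [0,0,-0.04],"grip": 0.0},
    {"dp": [-0.01,0,0],"dr": [0,0,-0.04],"grip": 0.0},
    {"dp": [0,0,0],"dr": [0,0,-0.04],"grip": 0.0},
    {"dp": [0,0,0],"dr": [0,0,-0.04],"grip": 0.0},
    {"dp": [0,0,0],"dr": [0,0,0],"grip": 0.0}
  ]
}}

```text
t: 16.4
tool_pos: [0.5075, -0.1733, 0.1194]
tcp_rot: [0.001, 0.735, 0.678, 0.0]
wrist_force: [0.0, 1.3, 5.6]
finger_gap: 0.12
gripper_force: 45.1
```

Run:
```python
from h import *
st(.5072,-.1732,.1194,110.7)
```

```text
t 16.4 p [ 0.5075 -0.1733  0.1194] yaw 85.41 zax [ 1.7e-03 -4.0e-04 -1.0e+00] F [0.  1.3 5.6] T [ 0.157 -0.042  0.153] gap 0.12 45.1 q [ 0.45  0.47 -0.31  2.08  0.24  0.62 -0.11]
need cm [-0.03  0.01  0.  ] rad 0.4414 tilt fix [0.0004 0.0017 0.    ]
```

Request:
{"fn": "carry_out", "kwargs": {
  "plan": [
    {"dp": [0,0,0],"dr": [0,0,-0.04],"grip": 0.0},
    {"dp": [0,0,0],"dr": [0,0,-0.04],"grip": 0.0},
    {"dp": [0,0,0],"dr": [0,0,-0.04],"grip": 0.0},
    {"dp": [0,0,0],"dr": [0,0,-0.03],"grip": 0.0},
    {"dp": [0,0,0],"dr": [0,0,0],"grip": 0.0}
  ]
}}

```text
t: 16.82
tool_pos: [0.5075, -0.1732, 0.1194]
tcp_rot: [0.001, 0.783, 0.622, 0.001]
wrist_force: [0.9, 1.5, 6.2]
finger_gap: 0.123
gripper_force: 45.1
```

Run:
```python
from h import *
st(.5072,-.1732,.1194,110.7)
```

```text
t 16.82 p [ 0.5075 -0.1732  0.1194] yaw 76.86 zax [ 1.6e-03 -3.0e-04 -1.0e+00] F [0.9 1.5 6.2] T [0.273 0.03  0.162] gap 0.123 45.1 q [ 0.42  0.47 -0.27  2.08  0.21  0.62 -0.23]
need cm [-0.03 -0.    0.  ] rad 0.5907 tilt fix [0.0003 0.0016 0.    ]
```

Request:
{"fn": "carry_out", "kwargs": {
  "plan": [
    {"dp": [0,0,0],"dr": [0,0,-0.03],"grip": 0.0},
    {"dp": [0,0,0],"dr": [0,0,-0.02],"grip": 0.0},
    {"dp": [0,0,0],"dr": [0,0,0],"grip": 0.0}
  ]
}}

```text
t: 17.07
tool_pos: [0.5075, -0.1732, 0.1194]
tcp_rot: [0.001, 0.799, 0.602, 0.001]
wrist_force: [-0.0, 1.6, 6.3]
finger_gap: 0.123
gripper_force: 45.1
```

Run:
```python
from h import *
st(.5072,-.1732,.1194,110.7)
```

```text
t 17.07 p [ 0.5075 -0.1732  0.1194] yaw 74.02 zax [ 1.6e-03 -2.0e-04 -1.0e+00] F [-0.   1.6  6.3] T [ 0.354 -0.095  0.186] gap 0.123 45.1 q [ 0.41  0.47 -0.26  2.08  0.2   0.61 -0.27]
need cm [-0.03 -0.    0.  ] rad 0.6401 tilt fix [0.0002 0.0016 0.    ]
```

Still turning freely (0.64 rad, no stop yet), so I'll go on in small steps.

Request:
{"fn": "carry_out", "kwargs": {
  "plan": [
    {"dp": [0,0,0],"dr": [0,0,-0.03],"grip": 0.0},
    {"dp": [0,0,0],"dr": [0,0,-0.02],"grip": 0.0},
    {"dp": [0,0,0],"dr": [0,0,0],"grip": 0.0}
  ]
}}

```text
t: 17.32
tool_pos: [0.5075, -0.1731, 0.1194]
tcp_rot: [0.001, 0.813, 0.582, 0.001]
wrist_force: [-0.2, 1.6, 6.6]
finger_gap: 0.118
gripper_force: 45.1
```

Run:
```python
from h import *
st(.5072,-.1732,.1194,110.7)
```

```text
t 17.32 p [ 0.5075 -0.1731  0.1194] yaw 71.16 zax [ 1.6e-03 -1.0e-04 -1.0e+00] F [-0.2  1.6  6.6] T [ 0.357 -0.03   0.191] gap 0.118 45.1 q [ 0.4   0.47 -0.24  2.08  0.19  0.61 -0.3 ]
need cm [-0.03 -0.01  0.  ] rad 0.6901 tilt fix [0.0001 0.0016 0.    ]
```

Request:
{"fn": "carry_out", "kwargs": {
  "plan": [
    {"dp": [0,0,0],"dr": [0,0,-0.02],"grip": 0.0},
    {"dp": [0,0,0],"dr": [0,0,-0.02],"grip": 0.0},
    {"dp": [0,0,0],"dr": [0,0,0],"grip": 0.0}
  ]
}}

```text
t: 17.57
tool_pos: [0.5075, -0.1731, 0.1194]
tcp_rot: [0.001, 0.825, 0.566, 0.001]
wrist_force: [-0.4, 1.3, 5.9]
finger_gap: 0.12
gripper_force: 45.6
```

Run:
```python
from h import *
st(.5072,-.1732,.1194,110.7)
```

```text
t 17.57 p [ 0.5075 -0.1731  0.1194] yaw 68.9 zax [ 1.6e-03 -2.0e-04 -1.0e+00] F [-0.4  1.3  5.9] T [0.3   0.005 0.384] gap 0.12 45.6 q [ 0.39  0.47 -0.23  2.08  0.18  0.61 -0.33]
need cm [-0.03 -0.01  0.  ] rad 0.7295 tilt fix [0.0002 0.0016 0.    ]
```

Request:
{"fn": "carry_out", "kwargs": {
  "plan": [
    {"dp": [0,0,0],"dr": [0,0,-0.02],"grip": 0.0},
    {"dp": [0,0,0],"dr": [0,0,0],"grip": 0.0},
    {"dp": [0,0,0],"dr": [0,0,0],"grip": 0.0}
  ],
  "squeeze": 55
}}

```text
t: 17.82
tool_pos: [0.5076, -0.1731, 0.1194]
tcp_rot: [0.001, 0.83, 0.558, 0.001]
wrist_force: [-0.5, 1.6, 6.2]
finger_gap: 0.119
gripper_force: 56.1
```

Run:
```python
from h import *
st(.5072,-.1732,.1194,110.7)
```

```text
t 17.82 p [ 0.5076 -0.1731  0.1194] yaw 67.84 zax [ 1.8e-03 -3.0e-04 -1.0e+00] F [-0.5  1.6  6.2] T [ 0.292 -0.036  0.51 ] gap 0.119 56.1 q [ 0.39  0.47 -0.23  2.08  0.18  0.61 -0.35]
need cm [-0.04 -0.01 -0.  ] rad 0.748 tilt fix [0.0003 0.0018 0.    ]
```

The torque climbed to 0.51 N m with the yaw stalling, so the ring is at its stop. I'll back off half the play, then lift.

Request:
{"fn": "carry_out", "kwargs": {
  "plan": [
    {"dp": [0,0,0],"dr": [0,0,0.02],"grip": 0.0},
    {"dp": [0,0,0],"dr": [0,0,0.02],"grip": 0.0},
    {"dp": [0,0,0],"dr": [0,0,0.015],"grip": 0.0},
    {"dp": [0,0,0],"dr": [0,0,0],"grip": 0.0}
  ],
  "squeeze": 45
}}

```text
t: 18.15
tool_pos: [0.5075, -0.1731, 0.1194]
tcp_rot: [0.0, 0.814, 0.581, 0.001]
wrist_force: [-0.3, 2.5, 5.6]
finger_gap: 0.122
gripper_force: 45.0
```

Run:
```python
from h import *
st(.5072,-.1732,.1194,110.7)
```

```text
t 18.15 p [ 0.5075 -0.1731  0.1194] yaw 70.98 zax [ 0.0017  0.     -1.    ] F [-0.3  2.5  5.6] T [ 0.394 -0.028  0.124] gap 0.122 45.0 q [ 0.4   0.47 -0.24  2.08  0.19  0.61 -0.31]
need cm [-0.03 -0.01  0.  ] rad 0.6932 tilt fix [-0.      0.0017  0.    ]
```

Request:
{"fn": "carry_out", "kwargs": {
  "plan": [
    {"dp": [0,0,0.1],"dr": [0,0,0],"grip": 0.0},
    {"dp": [0,0,0.1],"dr": [0,0,0],"grip": 0.0},
    {"dp": [0,0,0.2],"dr": [0,0,0],"grip": 0.0},
    {"dp": [0,0,0.3],"dr": [0,0,0],"grip": 0.0},
    {"dp": [0,0,0.4],"dr": [0,0,0],"grip": 0.0},
    {"dp": [0,0,0.5],"dr": [0,0,0],"grip": 0.0},
    {"dp": [0,0,1],"dr": [0,0,0],"grip": 0.0},
    {"dp": [0,0,0],"dr": [0,0,0],"grip": 0.0}
  ]
}}

```text
t: 18.82
tool_pos: [0.5075, -0.1738, 0.1467]
tcp_rot: [0.001, 0.815, 0.58, 0.001]
wrist_force: [-0.2, 0.3, -2.6]
finger_gap: 0.119
gripper_force: 45.0
```

Run:
```python
from h import *
st(.553,.2147,.20,169.59)
```

```text
t 18.82 p [ 0.5075 -0.1738  0.1467] yaw 70.87 zax [ 2.2e-03 -8.0e-04 -1.0e+00] F [-0.2  0.3 -2.6] T [ 0.005 -0.1   -0.041] gap 0.119 45.0 q [ 0.41  0.43 -0.25  2.06  0.17  0.67 -0.29]
need cm [ 4.55 38.85  5.33] rad 1.7229 tilt fix [0.0008 0.0022 0.    ]
```

Request:
{"fn": "carry_out", "kwargs": {
  "plan": [
    {"dp": [0,0,2],"dr": [0,0,0],"grip": 0.0},
    {"dp": [0,0,2.3],"dr": [0,0,0],"grip": 0.0},
    {"dp": [0.2,1.5,1],"dr": [0,0,0.08],"grip": 0.0},
    {"dp": [0.2,2.2,0],"dr": [0,0,0.1],"grip": 0.0},
    {"dp": [0.3,2.6,0],"dr": [0,0,0.112],"grip": 0.0},
    {"dp": [0.3,2.6,0],"dr": [0,0,0.112],"grip": 0.0},
    {"dp": [0.3,2.6,0],"dr": [0,0,0.112],"grip": 0.0},
    {"dp": [0.3,2.6,0],"dr": [0,0,0.112],"grip": 0.0},
    {"dp": [0.3,2.6,0],"dr": [0,0,0.112],"grip": 0.0},
    {"dp": [0.3,2.6,0],"dr": [0,0,0.112],"grip": 0.0},
    {"dp": [0.3,2.6,0],"dr": [0,0,0.112],"grip": 0.0},
    {"dp": [0.3,2.6,0],"dr": [0,0,0.112],"grip": 0.0},
    {"dp": [0.3,2.6,0],"dr": [0,0,0.112],"grip": 0.0},
    {"dp": [0.3,2.6,0],"dr": [0,0,0.112],"grip": 0.0},
    {"dp": [0.3,2.6,0],"dr": [0,0,0.112],"grip": 0.0},
    {"dp": [0.3,2.6,0],"dr": [0,0,0.112],"grip": 0.0},
    {"dp": [0.3,2.2,0],"dr": [0,0,0.11],"grip": 0.0},
    {"dp": [0.2,1.75,0],"dr": [0,0,0.089],"grip": 0.0},
    {"dp": [0,0,0],"dr": [0,0,0],"grip": 0.0},
    {"dp": [0,0,0],"dr": [0,0,0],"grip": 0.0}
  ]
}}

```text
t: 20.48
tool_pos: [0.5514, 0.2157, 0.1977]
tcp_rot: [-0.0, 0.09, 0.996, 0.0]
wrist_force: [0.3, -0.3, -2.0]
finger_gap: 0.118
gripper_force: 45.0
```

Run:
```python
from h import *
st(.5525,.2149,.09,169.59)
p,d=grab_frame("top")
cv2.imwrite("pics/crop5.png",cv2.convertScaleAbs(cv2.resize(p[201:271,343:413],(500,500),interpolation=2),alpha=1.4))
st(.5525,.2149,.09,169.59)
```

```text
t 20.48 p [0.5514 0.2157 0.1977] yaw 169.64 zax [-2.e-04  2.e-04 -1.e+00] F [ 0.3 -0.3 -2. ] T [-0.025 -0.143  0.021] gap 0.118 45.0 q [ 0.04  0.51 -0.75  1.86  0.43  0.93  0.49]
need cm [  0.11  -0.08 -10.77] rad -0.0008 tilt fix [-0.0002 -0.0002 -0.    ]
t 20.53 p [0.5515 0.2144 0.1976] yaw 169.52 zax [-3.e-04 -7.e-04 -1.e+00] F [-0.2 -0.7 -2.5] T [ 0.002 -0.19  -0.009] gap 0.122 45.0 q [ 0.04  0.51 -0.75  1.86  0.43  0.93  0.49]
need cm [  0.1    0.05 -10.76] rad 0.0012 tilt fix [ 0.0007 -0.0003  0.    ]
```

View pics/crop5.png

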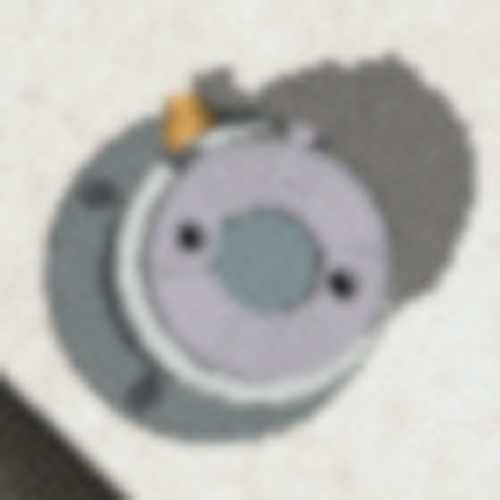

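The ring's holes are now at crop (342,284) and (190,237), turned about 36.5° clockwise (0.64 rad). With the stop torque, that fits a locked ring that started at q≈0.16. Now to put the spanner away.

Request:
{"fn": "carry_out", "kwargs": {
  "plan": [
    {"dp": [0.1,0.05,-2],"dr": [0,0,0],"grip": 0.0},
    {"dp": [0,0,-2.5],"dr": [0,0,0],"grip": 0.0},
    {"dp": [0,0,-2.5],"dr": [0,0,0],"grip": 0.0},
    {"dp": [0,0,-1.5],"dr": [0,0,0],"grip": 0.0},
    {"dp": [0,0,-1],"dr": [0,0,0],"grip": 0.0},
    {"dp": [0,0,-0.5],"dr": [0,0,0],"grip": 0.0},
    {"dp": [0,0,0],"dr": [0,0,0],"grip": 0.0},
    {"dp": [0,0,0],"dr": [0,0,0],"grip": 0.0},
    {"dp": [0,0,0],"dr": [0,0,0],"grip": 0.0},
    {"dp": [0,0,0],"dr": [0,0,0],"grip": 0.0}
  ]
}}

```text
t: 21.37
tool_pos: [0.5532, 0.2157, 0.0987]
tcp_rot: [0.001, 0.091, 0.996, 0.0]
wrist_force: [0.2, -0.2, -1.0]
finger_gap: 0.12
gripper_force: 45.0
```

Run:
```python
from h import *
st(.5525,.2149,.0766,169.59)
```

```text
t 21.37 p [0.5532 0.2157 0.0987] yaw 169.59 zax [ 1.5e-03  5.0e-04 -1.0e+00] F [ 0.2 -0.2 -1. ] T [ 0.044 -0.082  0.02 ] gap 0.12 45.0 q [-0.03  0.62 -0.66  1.95  0.55  0.75  0.38]
need cm [-0.07 -0.08 -2.21] rad -0.0 tilt fix [-0.0005  0.0015  0.    ]
```

Request:
{"fn": "carry_out", "kwargs": {
  "plan": [
    {"dp": [-0.03,-0.06,-0.5],"dr": [0,0,0],"grip": 0.0},
    {"dp": [0,0,-0.5],"dr": [0,0,0],"grip": 0.0},
    {"dp": [0,0,-0.4],"dr": [0,0,0],"grip": 0.0},
    {"dp": [0,0,-0.3],"dr": [0,0,0],"grip": 0.0},
    {"dp": [0,0,-0.2],"dr": [0,0,0],"grip": 0.0},
    {"dp": [0,0,-0.2],"dr": [0,0,0],"grip": 0.0},
    {"dp": [0,0,-0.2],"dr": [0,0,0],"grip": 0.0},
    {"dp": [0,0,0],"dr": [0,0,0],"grip": 0.0},
    {"dp": [0,0,0],"dr": [0,0,0],"grip": 0.0}
  ]
}}

```text
t: 22.12
tool_pos: [0.5523, 0.2149, 0.0747]
tcp_rot: [-0.0, 0.091, 0.996, -0.0]
wrist_force: [-0.6, -0.0, -2.6]
finger_gap: 0.119
gripper_force: 45.0
```

Run:
```python
from h import *
st(.5525,.2149,.0666,169.59)
```

```text
t 22.12 p [0.5523 0.2149 0.0747] yaw 169.61 zax [-1.e-04 -0.e+00 -1.e+00] F [-0.6 -0.  -2.6] T [ 0.023 -0.103  0.015] gap 0.119 45.0 q [-0.04  0.65 -0.63  1.97  0.59  0.71  0.35]
need cm [ 0.02 -0.   -0.81] rad -0.0004 tilt fix [ 0.     -0.0001  0.    ]
```

Tips are in the slot with no contact force, so I'll lower the rest.

Request:
{"fn": "carry_out", "kwargs": {
  "plan": [
    {"dp": [0,0,-0.2],"dr": [0,0,0],"grip": 0.0},
    {"dp": [0,0,-0.2],"dr": [0,0,0],"grip": 0.0},
    {"dp": [0,0,-0.2],"dr": [0,0,0],"grip": 0.0},
    {"dp": [0,0,-0.15],"dr": [0,0,0],"grip": 0.0},
    {"dp": [0,0,0],"dr": [0,0,0],"grip": 0.0},
    {"dp": [0,0,0],"dr": [0,0,0],"grip": 0.0}
  ]
}}

```text
t: 22.62
tool_pos: [0.5522, 0.2149, 0.0671]
tcp_rot: [-0.0, 0.09, 0.996, -0.0]
wrist_force: [-0.0, 0.6, -1.9]
finger_gap: 0.12
gripper_force: 45.0
```

Request:
{"fn": "carry_out", "kwargs": {
  "plan": [
    {"dp": [0,0,-0.05],"dr": [0,0,0],"grip": 0.0},
    {"dp": [0,0,-0.03],"dr": [0,0,0],"grip": 0.0},
    {"dp": [0,0,0],"dr": [0,0,0],"grip": 0.0}
  ]
}}

```text
t: 22.87
tool_pos: [0.5524, 0.2151, 0.0666]
tcp_rot: [0.0, 0.09, 0.996, 0.0]
wrist_force: [0.2, 0.1, -1.2]
finger_gap: 0.121
gripper_force: 45.0
```

Request:
{"fn": "carry_out", "kwargs": {
  "plan": [
    {"dp": [0,0,-0.04],"dr": [0,0,0],"grip": 0.0},
    {"dp": [0,0,0],"dr": [0,0,0],"grip": 0.0},
    {"dp": [0,0,0],"dr": [0,0,0],"grip": 0.0}
  ]
}}

```text
t: 23.12
tool_pos: [0.5525, 0.2153, 0.0665]
tcp_rot: [0.0, 0.09, 0.996, 0.0]
wrist_force: [-0.1, 1.1, 5.4]
finger_gap: 0.117
gripper_force: 45.0
```

Request:
{"fn": "carry_out", "kwargs": {
  "plan": [
    {"dp": [0,0,0],"dr": [0,0,0],"grip": 0.2},
    {"dp": [0,0,0],"dr": [0,0,0],"grip": 0.3},
    {"dp": [0,0,0],"dr": [0,0,0],"grip": 0.5},
    {"dp": [0,0,0],"dr": [0,0,0],"grip": 0.6},
    {"dp": [0,0,0],"dr": [0,0,0],"grip": 0.6},
    {"dp": [0,0,0],"dr": [0,0,0],"grip": 0.6},
    {"dp": [0,0,0],"dr": [0,0,0],"grip": 0.6},
    {"dp": [0,0,0],"dr": [0,0,0],"grip": 0.6}
  ]
}}

```text
t: 23.78
tool_pos: [0.5523, 0.2149, 0.066]
tcp_rot: [-0.0, 0.091, 0.996, -0.0]
wrist_force: [-0.5, -0.5, -0.6]
finger_gap: 0.59
gripper_force: 0.0
```

Contact was at 5 N with the bar on the rack, and the fingers are now released. I'll lift straight up and back away toward the robot's right side.

Request:
{"fn": "carry_out", "kwargs": {
  "plan": [
    {"dp": [0,0,0.5],"dr": [0,0,0],"grip": 0.6},
    {"dp": [0,0,1],"dr": [0,0,0],"grip": 0.6},
    {"dp": [0,0,2],"dr": [0,0,0],"grip": 0.6},
    {"dp": [0,0,3],"dr": [0,0,0],"grip": 0.6},
    {"dp": [0,0,3],"dr": [0,0,0],"grip": 0.6},
    {"dp": [0,0,3],"dr": [0,0,0],"grip": 0.6},
    {"dp": [0,0,3],"dr": [0,0,0],"grip": 0.6},
    {"dp": [-0.2,-2,1],"dr": [0,0,0],"grip": 0.6},
    {"dp": [-0.2,-3,0],"dr": [0,0,0],"grip": 0.6},
    {"dp": [-0.2,-3,0],"dr": [0,0,0],"grip": 0.6},
    {"dp": [-0.2,-3,0],"dr": [0,0,0],"grip": 0.6},
    {"dp": [-0.2,-3,0],"dr": [0,0,0],"grip": 0.6},
    {"dp": [-0.2,-3,0],"dr": [0,0,0],"grip": 0.6},
    {"dp": [0,-2,0],"dr": [0,0,0],"grip": 0.6},
    {"dp": [0,0,0],"dr": [0,0,0],"grip": 0.6},
    {"dp": [0,0,0],"dr": [0,0,0],"grip": 0.6}
  ]
}}

```text
t: 25.12
tool_pos: [0.5403, 0.0239, 0.2318]
tcp_rot: [0.0, 0.092, 0.996, -0.0]
wrist_force: [0.1, 0.8, -0.3]
finger_gap: 0.597
gripper_force: 0.0
```

Run:
```python
from h import *
st()
p,d=grab_frame("top");p2,_=grab_frame("scene")
cv2.imwrite("pics/fin.png",np.hstack([cv2.resize(p[180:250,184:254],(400,400),interpolation=2),cv2.resize(p2[210:310,270:370],(400,400),interpolation=2)]))
o=cv2.imread("pics/top0.png");W=cloud("top",d);c=(.552,.2153)
r=np.hypot(W[...,0]-c[0],W[...,1]-c[1])
for a,b in((.1,.12),(.046,.053)):
    q=W[(d>0)&(W[...,2]>a)&(W[...,2]<b)&(r<.06)];print(len(q),q.mean(0) if len(q) else 0,cv2.minAreaRect(q[:,:2].astype(np.float32)) if len(q)>3 else 0)
```

```text
t 25.12 p [0.5403 0.0239 0.2318] yaw 169.47 zax [ 6.e-04 -2.e-04 -1.e+00] F [ 0.1  0.8 -0.3] T [ 0.064 -0.077 -0.073] gap 0.597 0.0 q [ 0.42  0.41 -0.79  1.93  0.36  0.94  0.85]
83 [0.55086102 0.21509977 0.11057969] ((0.5509521961212158, 0.21582180261611938), (0.012764999642968178, 0.033851251006126404), 80.2843246459961)
155 [0.5488085  0.2146536  0.04883648] ((0.5541621446609497, 0.22344374656677246), (0.09912661463022232, 0.05394076555967331), 7.089987277984619)
```

View pics/fin.png

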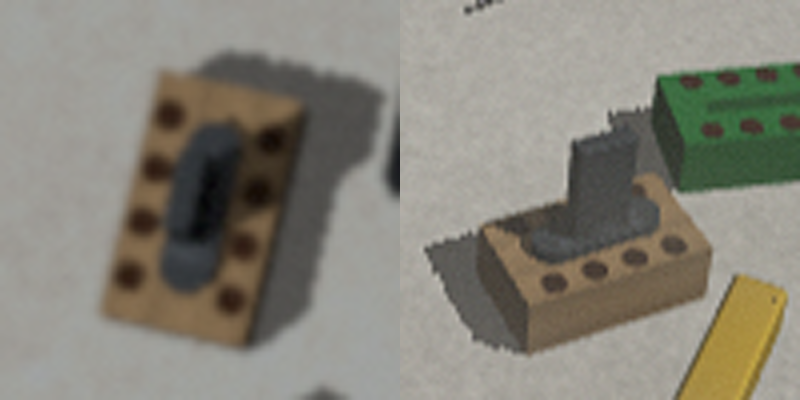

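The spanner sits flat in its slot (left crop, around (205,208); right crop, bar at (590,230)) with its top at 0.1106 m, as at the start. The gripper is clear.

```bash
python3 -c "
from workcell import *
print(hand_in())"
```

```text
the job is handed in; nothing more can be done
None
```

The job is handed in: the spanner turned the ring 0.64 rad clockwise to its stop (torque rose from 0.2 to 0.51 N m), pressing about 9 N, and is back flat in its rack, all in about 25 s; the first grasp missed and was redone, and the loose bench items got no full before-and-after check.

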